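Record a check pull on the tension gauge

ROBOT

A 6-joint arm with a two-finger parallel gripper is mounted at the origin on the work surface. World frame = base frame: x ahead of the robot, y to its left, z up, the work surface at z = 0. Lengths are in m, angles in rad, forces in N, time in s.
With the tool pointing down it reaches from about 0.375 to 0.9 m from the base axis. Payload 3.1 kg.
Tool frame: the origin (TCP) lies midway between the tips of the shut fingers; the grasp point (between the pads) lies 19 mm behind it; z points along the fingers, y is the line along which they close (so a half turn about z gives the same grasp; the last joint's range is limited). The gripper opens to 87 mm and grips with 3 to 60 N. Pads are 19 mm wide; open, the fingers measure 117 mm over their backs; the gripper's body (75 mm by 190 mm) begins 51 mm behind the grasp point.
Start: joints at [-1.49, 0.527, 1.433, -0, 1.181, -0.178], TCP at [0.161, -0.604, 0.198] pointing down, gripper open.
Joint ranges: [-3.08, 3.08], [-0.75, 2.2], [0.22, 2.44], [-1.43, 4.57], [0, 2.65], [-2.85, 2.85]. Speed limits (rad/s): [2.79, 2.79, 3.14, 3.14, 3.14, 3.14].

INTERFACE

Orientations are given as a unit quaternion [x, y, z, w].
In Python, from rig import status, imaging, order gives the robot as it stands.
- The arm moves only by the tool arm_command, never from a script. Its argument "deltas" is one flat list of numbers, 5 for each row, row after row: the opening, from -1 (shut) to 1 (fully open), so that 0 is half open, then the shift along the tool's x, y, z in m, then the turn about the tool's z in rad. In form: [gripper, tx, ty, tz, roll, gripper, tx, ty, tz, roll, ...]. A call has 1 to 12 rows; each row shifts and turns the commanded pose from where the row before left it, along the tool's axes as they then stand; what a row does not reach is not made up. A row lasts 1/8 s, in which the tool goes at most 62.5 mm and 10.7 degrees, less where a joint would pass 70% of its speed; a pose out of reach is approached as far as the arm can. A call with a gripper value outside its range is refused whole. The fingers move at their own pace and stop on an object; "newtons" is the grip in N (left out, the last holds). Time passes only in rows, so rows that do not move let the fingers close. It gives the time, the measured TCP pose, the force, the opening and the grip force at its end, in the units of the state.
- status.get_obs(): the state, without advancing time (a new reading comes with each control period).
- imaging.camera(name): name is "scene" or "top" or "wrist"; returns (picture, depth): 420x560x3 uint8, red, green, blue; 420x560 float32, m along the optical axis (not along the pixel's ray), 0 where there is no reading.
- imaging.camera_params(name): a dict with "intrinsics" (3x3 intrinsics, pixels), "camera_from_world" (4x4, takes a point from world to camera coordinates). Camera axes: x right, y up, looking along -z (the intrinsics and any distortion apply to the point x, -y, -z); pixel columns grow to the right and rows downward; lengths in m; the calibration is good to about 2 mm. A picture is of the moment at which its call begins: read the wrist's pose just before it. camera_params takes no time and is no camera call; for the wrist camera it gives the pose at the moment of the call.
- order.hand_in(): hands the job in; it is judged then, once.
The state is a dict: "time": time; "q": joint angles; "joint_velocities": joint speeds; "joint_torque": joint torques, N m; "position": TCP position; "tool_rot": TCP orientation; "ft_force": force on the tool from outside, world axes, zero at the start; "moment": the same for the moment, N m; "grip_width": finger opening in m; "grip_force": force on a finger pad.
Only numpy, scipy, OpenCV 4.12 (cv2) and the standard library are available. Lean on these libraries where they do the work, as an engineer would, in place of code of your own. Each camera call takes 0.05 s, during which the arm holds its last target. There are 200 camera calls.

TASK

The last test left the red peak pointer of the bench tension gauge pulled out: first push it fully back to zero. Then pull the sprung slide out by its blue paddle until the red pointer's needle stands on the green band (not the blue one, and without pulling past the green), keep it there for a full second, and ease the slide gently back home without letting it snap, so that the pointer stays behind on the green band. Leave the things around the gauge where they are.

Things in the scene. Friction and masses are not known exactly. Their poses are not given: they have to be found in the camera images.
- gauge: white bench tension gauge bolted to the table: housing 210 long (x) x 84 wide (y) x 45 mm high on a dark steel plate 250 x 104 x 6 mm. Origin: underside of the plate, below the housing's centre (housing spans x = -105 to +105 mm). Its x axis is the pull direction; z is up. The white scale strip with 10 mm ticks runs along the housing's top on the -y side (y = -39 to -14 mm).
- slide (a joint): travel (m) of the gauge's sprung slide: 0 = home, grows as it is pulled along the gauge's +x, stop at 0.13. The spring always pulls it home: about 2.6 N at home, rising by 85 N/m (about 11 N at 0.1 m); let go, it would snap back. The slide carries the paddle, its steel rod and the black dog on the housing's top.
- paddle (a point): top of the gauge-side face of the slide's blue paddle, mid-width. The paddle is an upright plate 12 thick (x) x 60 wide (y) x 83 mm tall, from 12 to 95 mm above the table, on a 12 mm rod (rod's top 31 mm above the table). At home this face is 70 mm beyond the housing's end (175 mm from the gauge's origin along its x), so shut fingers can go down between housing and paddle, above the rod, and push the paddle outward.
- pointer (a joint): travel (m) of the red peak pointer along the gauge's +x: 0 = zero, touching the black dog of the slide when that is home; stop at 0.135. It stays where it is left (about 1.5 N of friction). The dog only pushes it outward: with the pointer at zero the two travel together when the slide is pulled, and the pointer stays out when the slide goes back. It can be pushed back toward zero by its tab.
- needle (a point): the red pointer's needle, a 3 mm bar across the scale strip, 52 mm above the table; this point is its middle over the strip. At zero it lies at x = -66 mm, y = -26 mm of the gauge.
- tab_top (a point): middle of the top of the red pointer's upright tab, which is 10 thick (x) x 34 wide (y), rising from 57.5 to 89.5 mm above the table, on a foot 24 long (x) x 40 mm wide (y) lying on the housing (foot's top at 57.5 mm). Same x as the needle; 14 mm to the +y side of the gauge's middle.
- dog (a point): point of the slide that coincides with the needle point while the black dog touches the red pointer; the slide's reading on the scale is here.
- green_band: green band on the scale strip, 12 long (x, along the pull) x 24 x 2 mm: the mark to pull to. Origin: middle of its underside; x axis along the gauge's x.
- blue_band: blue band of the same size on the same strip, for another test; it may lie nearer or farther than the green one. Not to be used.
- screwdriver: bystander: red-handled screwdriver, 200 mm long, lying beside the gauge on its far side; origin at its underside
- dish: bystander: clear round culture dish, 90 mm across, 15 mm high, lying on the robot's side of the gauge; origin at its underside
- amber_bottle: bystander: amber glass reagent bottle, 66 mm across, 170 mm high; origin at its underside
- jar: bystander: white jar with blue cap, 70 mm across, 90 mm high; origin at its underside
- slide_box: bystander: blue box of microscope slides, 170 x 95 x 34 mm; origin at its underside
- beaker: bystander: glass beaker, 80 mm across, 100 mm high; origin at its underside
- brass_weight: bystander: brass check weight, 48 mm across, 72 mm high; origin at its underside

How it is judged:
By the outcome, as a careful person would: the job done as asked, in the order asked, and still so for the second after the job is handed in, with the robot touching nothing.
It also fails if it takes over 64 s, if anything falls off the work surface, if the arm or the gripper's body presses on something with over 40 N, if the wrist force passes 120 N, or if a joint passes its speed limit or range.

## Working session

There is one attempt and no reset: what is moved stays moved. The work goes in short steps, Python scripts to look and compute and a tool call to move; the robot and the scene stay as the last step left them, time stands still between calls to the robot, and variables do not carry over. Pictures are saved under pics/ and viewed, at most 13 in all, crops included, and the job is handed in when it is done.

Besides the shell and the picture viewer there is one more tool, called as name(argument=value, ...) on one line, values as JSON. arm_command: Moves the arm, as the interface text tells. Its arguments: {"type":"object","properties":{"deltas":{"type":"array"},"newtons":{"type":"number"}},"required":["deltas"]}

```bash
mkdir -p pics; cat > h.py <<'E'
import numpy as np, cv2
from rig import status, imaging, order
def cam(n):
    p=imaging.camera_params(n); im,d=imaging.camera(n); return im,d,p
def ray(p,u,v):
    K=np.array(p['intrinsics']);T=np.array(p['camera_from_world'])
    a=np.linalg.inv(K)@[u,v,1]; dc=np.array([a[0],-a[1],-a[2]])
    R=T[:3,:3]; return -R.T@T[:3,3], R.T@dc
def onz(p,u,v,z):
    o,d=ray(p,u,v); return o+d*(z-o[2])/d[2]
def proj(p,X):
    T=np.array(p['camera_from_world']);c=T[:3,:3]@X+T[:3,3]
    q=np.array(p['intrinsics'])@[c[0],-c[1],-c[2]]; return q[:2]/q[2]
def two(p1,a,p2,b):
    o1,d1=ray(p1,*a);o2,d2=ray(p2,*b)
    s=np.linalg.lstsq(np.c_[d1,-d2],o2-o1,rcond=None)[0]
    A=o1+d1*s[0];B=o2+d2*s[1]; return (A+B)/2,np.linalg.norm(A-B)
def mask(im,lo,hi):
    return cv2.inRange(cv2.cvtColor(im,cv2.COLOR_RGB2HSV),np.array(lo),np.array(hi))
E
python3 - <<'E'
from h import *
s=status.get_obs(); print({k:np.round(s[k],3).tolist() for k in s})
for n in ['scene','top']:
    im,d,p=cam(n); cv2.imwrite(f'pics/{n}0.png',im[:,:,::-1]); np.savez(f'{n}0.npz',im=im,d=d)
    print(n,np.round(np.array(p['camera_from_world']),3).tolist(),p.keys())
E
```

```text
{'time': 0.0, 'q': [-1.49, 0.528, 1.434, -0.0, 1.181, -0.179], 'joint_velocities': [-0.0, 0.0, 0.0, 0.001, 0.001, 0.001], 'joint_torque': [-0.0, -44.004, -17.66, 0.063, 0.058, -0.0], 'position': [0.161, -0.603, 0.197], 'tool_rot': [0.992, 0.13, 0.0, -0.001], 'ft_force': [0.726, 0.42, -0.303], 'moment': [0.021, -0.003, -0.093], 'grip_force': 0.0, 'grip_width': 0.087}
scene [[-0.7, 0.714, -0.012, 0.432], [-0.386, -0.365, 0.847, 0.142], [0.6, 0.598, 0.532, -1.548], [0.0, 0.0, 0.0, 1.0]] dict_keys(['intrinsics', 'camera_from_world'])
top [[0.029, -1.0, 0.009, -0.015], [0.997, 0.03, 0.073, -0.629], [-0.073, 0.007, 0.997, -1.444], [0.0, 0.0, 0.0, 1.0]] dict_keys(['intrinsics', 'camera_from_world'])
```

View pics/scene0.png

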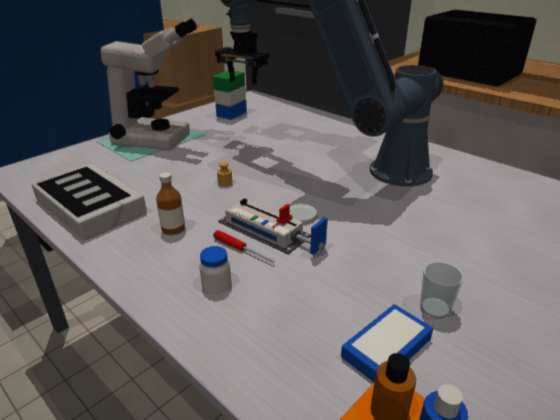

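View pics/top0.png

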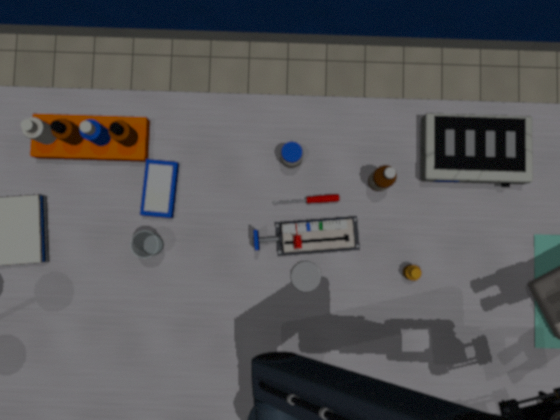

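The top view shows the gauge at about (316,236), with its paddle at (256,239), so the pull runs towards world +y. The red pointer is at (297,241), blue band near (308,227) and green near (321,226). The dish is at (306,276) and the screwdriver at (322,199).

```bash
python3 - <<'E'
from h import *
t=np.load('top0.npz');s=np.load('scene0.npz')
a=cv2.resize(t['im'][190:300,235:375],None,fx=5,fy=5,interpolation=cv2.INTER_CUBIC)
cv2.imwrite('pics/c.png',a[:,:,::-1])
pt,ps=imaging.camera_params('top'),imaging.camera_params('scene')
R={'red':([0,150,80],[8,255,255]),'green':([50,100,50],[80,255,255]),'blue':([100,130,50],[125,255,255])}
for n,f,p,(x0,y0,x1,y1) in [('top',t,pt,(245,210,365,260)),('scene',s,ps,(215,195,335,260))]:
    for c,r in R.items():
        m=np.zeros((420,560),np.uint8);m[y0:y1,x0:x1]=mask(f['im'],*r)[y0:y1,x0:x1]
        k,l,st,ce=cv2.connectedComponentsWithStats(m)
        for i in range(1,k):
            if st[i,4]>5:
                u,v=ce[i]; d=f['d'][int(v),int(u)]; o,dr=ray(p,u,v)
                print(n,c,st[i],np.round(ce[i],1),'depth pt',np.round(o+dr*d,3),'z52',np.round(onz(p,u,v,.053),3))
E
```

```text
top red [294 235   8  13  83] [297.4 241.3] depth pt [ 0.545 -0.026  0.092] z52 [ 0.546 -0.027  0.053]
top green [319 222   3   7  17] [320.2 225. ] depth pt [ 0.596 -0.094  0.046] z52 [ 0.595 -0.093  0.053]
top blue [307 223   3   7  19] [307.9 226.3] depth pt [ 0.59  -0.057  0.053] z52 [ 0.59  -0.057  0.053]
top blue [253 230   6  20  88] [255.9 239.5] depth pt [0.546 0.091 0.099] z52 [0.547 0.094 0.053]
scene red [277 204  15  20 113] [283.3 214.8] depth pt [ 0.557 -0.022  0.072] z52 [ 0.535 -0.043  0.053]
scene red [215 231  30  19 238] [228.6 239.5] depth pt [ 0.685 -0.097  0.023] z52 [ 0.712 -0.063  0.053]
scene green [251 216   6   4  14] [253.5 217.5] depth pt [ 0.593 -0.098  0.047] z52 [ 0.599 -0.091  0.053]
scene blue [232 217  44  24 171] [253.8 228.6] depth pt [ 0.606 -0.084  0.024] z52 [ 0.635 -0.052  0.053]
scene blue [311 217  16  37 383] [318.  234.4] depth pt [0.563 0.101 0.072] z52 [0.542 0.084 0.053]
scene blue [261 220   7   5  18] [264.1 222.1] depth pt [ 0.592 -0.059  0.05 ] z52 [ 0.596 -0.055  0.053]
scene blue [215 246  12  14 145] [220.  253.2] depth pt [0.792 0.004 0.089] z52 [ 0.763 -0.035  0.053]
```

View pics/c.png

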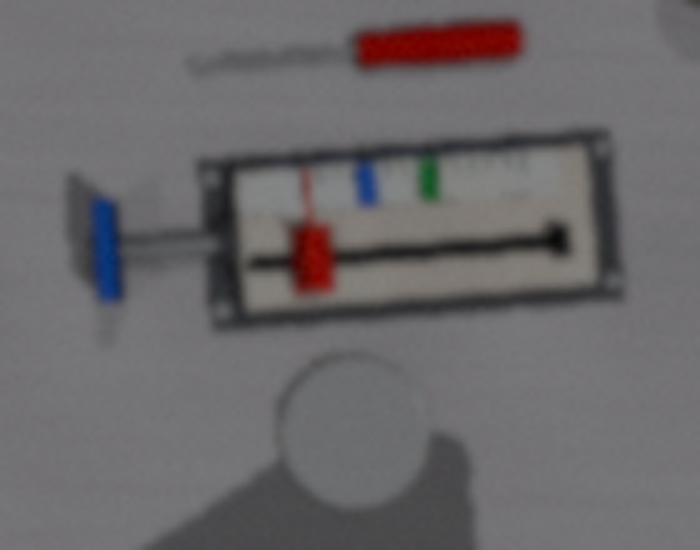

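```bash
python3 - <<'E'
from h import *
p=imaging.camera_params('top')
C=[onz(p,235+u/5,190+v/5,.006) for u,v in [(203,162),(606,132),(622,297),(213,328)]]
print(np.round(C,3),[np.linalg.norm(C[i]-C[(i+1)%4]) for i in range(4)])
x=(C[0]+C[3]-C[1]-C[2])/2; x/=np.linalg.norm(x); o=np.mean(C,axis=0); y=np.array([-x[1],x[0],0])
print('o',o,'ang',np.arctan2(x[1],x[0]))
for n,u,v,z in [('needle',309,195,.052),('blue',367,184,.053),('green',430,178,.053),('tabtop',314,258,.0895),('paddle',106,250,.095),('dish',355,430,.015)]:
    X=onz(p,235+u/5,190+v/5,z); print(n,np.round(X,3),'g',np.round([(X-o)@x,(X-o)@y],4))
w=imaging.camera_params('wrist'); T=np.array(w['camera_from_world']);s=status.get_obs()
c=-T[:3,:3].T@T[:3,3]; print('wristcam',c-s['position'],-T[2,:3],T[0,:3],np.array(w['intrinsics'])[0])
E
```

```text
[[ 0.601  0.039  0.006]
 [ 0.627 -0.205  0.006]
 [ 0.527 -0.216  0.006]
 [ 0.502  0.03   0.006]] [np.float64(0.24489252702299408), np.float64(0.1001175722414139), np.float64(0.24735719054612848), np.float64(0.10020408729483898)]
o [ 0.56434256 -0.08822634  0.006     ] ang 1.6750027675625605
needle [ 0.581 -0.025  0.052] g [ 0.0614 -0.0236]
blue [ 0.589 -0.058  0.053] g [ 0.0271 -0.0275]
green [ 0.593 -0.095  0.053] g [-0.01   -0.0283]
tabtop [ 0.544 -0.028  0.089] g [0.0625 0.0138]
paddle [0.545 0.091 0.095] g [0.1799 0.0005]
dish [ 0.444 -0.057  0.015] g [0.0436 0.1168]
wristcam [0.06273393 0.01582009 0.1860275 ] [-0.23391819 -0.05867073 -0.97048443] [ 0.25573518 -0.96674159 -0.003196  ] [348.02939416   0.         270.54387386]
```

arm_command(deltas=[-1,0,0,0,0.157,-1,0.037,-0.048,0,0,-1,0.037,-0.048,0,0,-1,0.037,-0.048,0,0,-1,0.037,-0.048,0,0,-1,0.037,-0.048,0,0,-1,0.037,-0.048,0,0,-1,0.037,-0.048,0,0,-1,0.037,-0.048,0,0,-1,0.037,-0.048,0,0,-1,0.037,-0.048,0,0,-1,0.037,-0.048,0,0], newtons=20)

```text
time: 1.6
position: [0.5119, -0.0352, 0.1983]
tool_rot: [0.999, 0.051, -0.0, 0.0]
ft_force: [0.5, -0.1, -0.6]
grip_width: 0.0006
grip_force: 0.0
```

arm_command(deltas=[-1,0.037,-0.047,0,0,-1,0,0,0,0,-1,0,0,0,0])

```text
time: 1.98
position: [0.5424, 0.0136, 0.1979]
tool_rot: [0.999, 0.052, -0.001, 0.0]
ft_force: [0.5, -0.5, 0.3]
grip_width: 0.0004
grip_force: 0.0
```

```bash
cat >> h.py <<'E'
def wl(name):
    p=imaging.camera_params('wrist'); im,d=imaging.camera('wrist'); s=status.get_obs()
    cv2.imwrite(f'pics/{name}.png',im[:,:,::-1]); np.savez(f'{name}.npz',im=im,d=d,K=p['intrinsics'],T=p['camera_from_world'])
    print('t',s['time'],'tcp',np.round(s['position'],4),'q',np.round(s['tool_rot'],3),'F',np.round(s['ft_force'],2),'w',s['grip_width'])
    return im,d,p
E
python3 - <<'E'
from h import *
wl('w1')
E
```

```text
t 2.025 tcp [0.5422 0.0129 0.198 ] q [ 0.999  0.051 -0.001  0.   ] F [-0.62  0.92  0.34] w 0.00033452929152177967
```

View pics/w1.png

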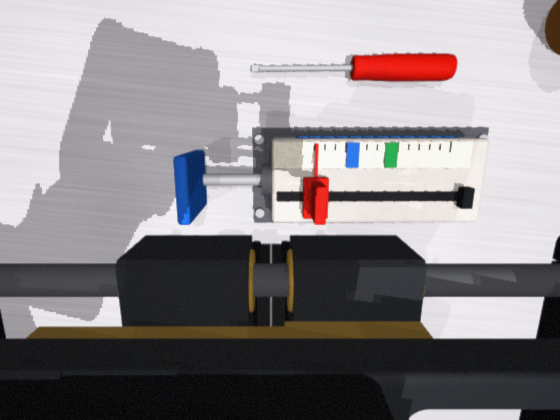

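The wrist view shows the needle at (316,157), blue band at (352,154), green at (391,154), tab top near (320,183), and the paddle's top edge on its gauge side.

```bash
cat >> h.py <<'E'
RNG={'red':([0,150,60],[8,255,255]),'green':([50,100,50],[85,255,255]),'blue':([100,130,50],[125,255,255])}
def blobs(im,c,x0=0,y0=0,x1=560,y1=420,mn=30):
    m=np.zeros((420,560),np.uint8);m[y0:y1,x0:x1]=mask(im,*RNG[c])[y0:y1,x0:x1]
    k,l,st,ce=cv2.connectedComponentsWithStats(m); return [(st[i],ce[i],l==i) for i in range(1,k) if st[i,4]>mn]
def depthpts(p,d,m):
    v,u=np.nonzero(m&(d>0)); K=np.array(p['intrinsics']);T=np.array(p['camera_from_world'])
    z=d[v,u]; c=np.c_[(u-K[0,2])/K[0,0]*z,-(v-K[1,2])/K[1,1]*z,-z]
    return (c-T[:3,3])@T[:3,:3]
E
python3 - <<'E'
from h import *
f=np.load('w1.npz');im,d=f['im'],f['d'];p={'intrinsics':f['K'],'camera_from_world':f['T']}
# housing direction and centre: depth points at top height
P=depthpts(p,d,np.ones((420,560),bool)&(np.arange(420)[:,None]<230)); 
h=P[(abs(P[:,2]-.051)<.005)&(P[:,1]<.05)&(P[:,1]>-.25)&(P[:,0]>.48)&(P[:,0]<.66)]
r=cv2.minAreaRect((h[:,:2]*1000).astype(np.float32)); print('housing',r,np.median(h[:,2]))
for c in ['red','green','blue']:
    for st,ce,m in blobs(im,c,100,100,500,240):
        Q=depthpts(p,d,m); print(c,st,np.round(ce,1),'z52',np.round(onz(p,*ce,.052),4),'zr',np.round(np.percentile(Q,[2,50,98],axis=0),3).tolist())
print('needle',onz(p,316.2,157,.052))
# two-view check of green with top
pt=imaging.camera_params('top')
g=blobs(im,'green',100,100,500,240)[0][1]; print('green2',two(p,g,pt,(320.8,225.4)))
b=[b for b in blobs(im,'blue',320,135,380,170)][0][1]; print('blue2',two(p,b,pt,(308.2,226.6)))
E
```

```text
housing ((565.1091918945312, -89.23687744140625), (78.33505249023438, 202.78216552734375), 5.596959590911865) 0.046591004306394734
red [ 303  144   26   80 1169] [315.6 195.6] z52 [ 0.5459 -0.0302  0.052 ] zr [[0.527, -0.041, 0.053], [0.549, -0.026, 0.064], [0.588, -0.018, 0.09]]
green [385 143  14  25 293] [391.  154.5] z52 [ 0.5924 -0.0955  0.052 ] zr [[0.581, -0.103, 0.046], [0.592, -0.097, 0.048], [0.603, -0.091, 0.049]]
blue [296 135 163   3 327] [377.5 136.4] z52 [ 0.6075 -0.08    0.052 ] zr [[0.6, -0.16, 0.026], [0.608, -0.086, 0.033], [0.616, -0.009, 0.034]]
blue [346 143  14  25 297] [352.2 154.7] z52 [ 0.5884 -0.0592  0.052 ] zr [[0.577, -0.066, 0.046], [0.588, -0.06, 0.048], [0.599, -0.055, 0.049]]
blue [ 174  151   32   74 1907] [189.3 185.3] z52 [0.5435 0.0923 0.052 ] zr [[0.52, 0.081, 0.024], [0.549, 0.086, 0.09], [0.575, 0.095, 0.096]]
needle [ 0.58282796 -0.02572356  0.052     ]
green2 (array([ 0.59324013, -0.09414035,  0.0566085 ]), np.float64(0.0013290384066659792))
blue2 (array([ 0.59805107, -0.06221269,  0.00581991]), np.float64(0.013397292968679723))
```

arm_command(deltas=[-1,0,0,0.03,0,-1,0,0,0.04,0,-1,0,0,0.04,0,-1,0,0,0.02,0,-1,0,0,0,0,-1,0,0.008,0,0,-1,0,0.006,0,0,-1,0,0.006,0,0,-1,0,0.006,0,0,-1,0,0.006,0,0,-1,0,0.006,0,0])

```text
time: 3.4
position: [0.5471, -0.0246, 0.0685]
tool_rot: [0.999, 0.051, -0.0, -0.0]
ft_force: [-0.1, -1.4, -0.3]
grip_width: 0.0004
grip_force: 0.0
```

arm_command(deltas=[-1,0,0.006,0,0,-1,0,0.006,0,0,-1,0,0.007,0,0,-1,0,0.007,0,0,-1,0,0.007,0,0,-1,0,0.007,0,0,-1,0,0.007,0,0,-1,0,0.007,0,0,-1,0,0.007,0,0,-1,0,0.007,0,0,-1,0,0.006,0,0])

```text
time: 4.78
position: [0.5548, -0.0984, 0.0685]
tool_rot: [0.999, 0.051, 0.0, 0.0]
ft_force: [0.3, 0.6, 0.1]
grip_width: 0.0002
grip_force: 0.0
```

```bash
python3 - <<'E'
from h import *
wl('w2')
E
```

```text
t 4.825 tcp [ 0.5551 -0.0991  0.0685] q [0.999 0.051 0.    0.   ] F [ 0.55 -0.59  0.36] w 0.0004495497836219869
```

View pics/w2.png

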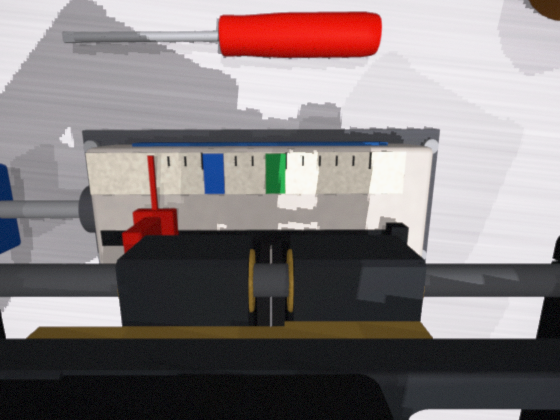

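The needle is now at (152,180), blue at (214,174) and green at (276,174). The pointer seems not to have moved although the fingers travelled past it, so I'll check the geometry.

```bash
python3 - <<'E'
from h import *
for n,tcp in [('w1',[.5422,.0129,.198]),('w2',[.5551,-.0991,.0685])]:
    f=np.load(n+'.npz');im,d=f['im'],f['d'];p={'intrinsics':f['K'],'camera_from_world':f['T']}
    print(n,'proj tcp',proj(p,np.array(tcp)))
    for st,ce,m in blobs(im,'red',90,140,500,260):
        Q=depthpts(p,d,m);
        for a,b in [(.05,.056),(.056,.062),(.062,.08),(.083,.1)]:
            k=(Q[:,2]>a)&(Q[:,2]<b); 
            if k.sum(): print(a,k.sum(),np.round(np.percentile(Q[k],[5,50,95],axis=0),4).tolist())
    for c in ['green','blue']:
        for st,ce,m in blobs(im,c,90,140,500,200): print(c,ce,onz(p,*ce,.052))
    # lower half foot of gripper depth
    print(d[200:330:10,230].round(3),d[200:330:10,270].round(3))
p={'intrinsics':f['K'],'camera_from_world':f['T']}; print(onz(p,152,175,.052))
E
```

```text
w1 proj tcp [271.2544199  245.09261839]
0.05 135 [[0.5367, -0.0356, 0.0522], [0.5745, -0.0256, 0.0535], [0.593, -0.0182, 0.0558]]
0.056 432 [[0.5271, -0.0408, 0.0563], [0.5487, -0.0229, 0.0572], [0.5633, -0.0175, 0.0588]]
0.062 113 [[0.5305, -0.0304, 0.0632], [0.5498, -0.025, 0.0715], [0.5616, -0.0232, 0.0792]]
0.083 461 [[0.5303, -0.0341, 0.0866], [0.5457, -0.0291, 0.089], [0.5602, -0.024, 0.0903]]
green [390.95221843 154.45733788] [ 0.59241018 -0.09550721  0.052     ]
blue [352.22558923 154.73063973] [ 0.58841498 -0.05923384  0.052     ]
blue [189.6314265  175.95727734] [0.55255882 0.09242218 0.052     ]
[0.392 0.395 0.398 0.401 0.087 0.08  0.074 0.074 0.075 0.075 0.075 0.075
 0.077] [0.385 0.39  0.391 0.402 0.404 0.161 0.157 0.082 0.081 0.08  0.421 0.426
 0.428]
w2 proj tcp [271.43711678 244.25117701]
0.05 450 [[0.5544, -0.0406, 0.0509], [0.5722, -0.0271, 0.0532], [0.5939, -0.0234, 0.0556]]
0.056 538 [[0.5523, -0.0399, 0.0563], [0.5606, -0.0339, 0.0573], [0.5644, -0.0184, 0.0598]]
0.062 275 [[0.5554, -0.0337, 0.0628], [0.5612, -0.0325, 0.0706], [0.562, -0.0249, 0.079]]
0.083 335 [[0.5534, -0.0329, 0.0843], [0.5593, -0.0281, 0.089], [0.5618, -0.0244, 0.0902]]
green [275.1984127  172.76190476] [ 0.59332224 -0.09741039  0.052     ]
blue [258.42810099 143.47530187] [ 0.60901858 -0.08612863  0.052     ]
blue [213.16015132 173.09836066] [ 0.5894568  -0.06144604  0.052     ]
[0.215 0.214 0.217 0.217 0.087 0.079 0.075 0.073 0.074 0.075 0.076 0.074
 0.076] [0.214 0.215 0.215 0.218 0.22  0.161 0.156 0.081 0.081 0.081 0.281 0.282
 0.285]
[ 0.58472099 -0.02597858  0.052     ]
```

```bash
python3 - <<'E'
from h import *
f=np.load('w2.npz');im,d=f['im'],f['d'];p={'intrinsics':f['K'],'camera_from_world':f['T']}
tcp=np.array([.5551,-.0991,.0685]); a=.103
X=np.array([np.cos(a),np.sin(a),0]);Y=np.array([np.sin(a),-np.cos(a),0])
m=np.zeros((420,560),bool)
for v in range(236,330,6):
    o=[]
    for u in (240,255,262,267,271,275,280,290):
        m[:]=0;m[v,u]=1;Q=depthpts(p,d,m)
        if len(Q): q=Q[0]-tcp;o.append((u,*np.round(1000*np.array([q@X,q@Y,-q[2]])).astype(int).tolist()))
    print(v,o)
E
```

```text
236 [(240, 37, -8, -100), (255, -2, -10, 22), (262, -2, -6, 22), (267, -2, -3, 22), (271, -3, 0, 23), (275, -3, 2, 24), (280, -2, 5, 23), (290, 37, 5, -101)]
242 [(240, 37, -8, -105), (255, 11, -8, -27), (262, -7, -6, 23), (267, -6, -3, 22), (271, -6, 0, 23), (275, -6, 2, 22), (280, -6, 5, 23), (290, 36, 5, -101)]
248 [(240, 37, -7, -109), (255, 11, -8, -36), (262, 9, -4, -31), (267, 9, -2, -31), (271, 9, 0, -31), (275, 9, 2, -31), (280, 8, 4, -30), (290, 34, 5, -101)]
254 [(240, 37, -7, -113), (255, 11, -7, -44), (262, 9, -4, -38), (267, 9, -2, -39), (271, 9, 0, -38), (275, 9, 2, -39), (280, 9, 4, -39), (290, 35, 4, -109)]
260 [(240, 37, -7, -117), (255, 11, -7, -51), (262, 9, -4, -46), (267, 9, -2, -45), (271, 6, 0, -39), (275, 9, 1, -46), (280, 9, 4, -46), (290, 35, 4, -112)]
266 [(240, 36, -7, -118), (255, 32, -4, -107), (262, 32, -2, -108), (267, 33, -1, -109), (271, 33, 0, -109), (275, 32, 1, -108), (280, 32, 2, -108), (290, 34, 4, -112)]
272 [(240, 35, -7, -118), (255, 31, -4, -109), (262, 32, -2, -110), (267, 32, -1, -111), (271, 32, 0, -111), (275, 31, 1, -110), (280, 31, 2,
[... 812 characters left out ...]
3, 1, -73), (280, 4, 3, -73), (290, 26, 4, -114)]
308 [(240, 26, -7, -118), (255, 8, -5, -86), (262, 1, -3, -73), (267, 1, -2, -73), (271, -78, 0, 69), (275, 1, 1, -73), (280, 1, 3, -73), (290, 24, 4, -113)]
314 [(240, 24, -7, -117), (255, 6, -5, -86), (262, -1, -3, -73), (267, -1, -2, -73), (271, -84, 0, 70), (275, -1, 1, -73), (280, -1, 3, -74), (290, 18, 5, -107)]
320 [(240, 24, -7, -118), (255, 4, -5, -85), (262, -3, -4, -74), (267, -3, -2, -73), (271, -89, 0, 69), (275, -4, 1, -72), (280, -4, 3, -73), (290, 16, 5, -106)]
326 [(240, 23, -7, -120), (255, 23, -4, -120), (262, 23, -2, -119), (267, 23, -1, -120), (271, 23, 0, -120), (275, 23, 1, -120), (280, 23, 2, -120), (290, 23, 4, -119)]
```

The depth data puts the real fingertips about 27 mm short of the stated TCP, so they passed above the tab without touching it. I'll go back over it, then descend lower and check for force.

arm_command(deltas=[-1,0,0,-0.03,0,-1,0,-0.04,0,0,-1,0,-0.04,0,0,-1,0,-0.032,0,0,-1,0,0,0.02,0,-1,0,0,0.02,0,-1,0,0,0.005,0,-1,0,0,0.005,0,-1,0,0,0,0])

```text
time: 5.95
position: [0.5434, 0.0133, 0.0486]
tool_rot: [0.999, 0.051, 0.0, 0.0]
ft_force: [-0.5, -0.3, -0.1]
grip_width: 0.0007
grip_force: 0.0
```

```bash
python3 - <<'E'
from h import *
wl('w3')
E
```

```text
t 6.0 tcp [0.5436 0.0133 0.0488] q [0.999 0.051 0.    0.   ] F [-0.21 -0.46  0.9 ] w 0.0003345836999805569
```

View pics/w3.png

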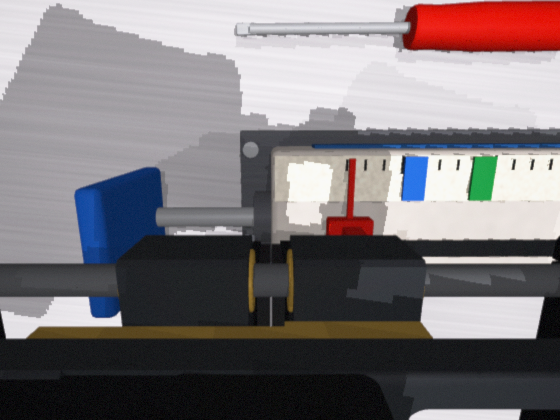

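The needle is at (351,180) with the fingers (col 271) on its outer side. No contact force, so lower slightly and push.

arm_command(deltas=[-1,0,0,0.006,0,-1,0,0.01,0,0,-1,0,0.008,0,0,-1,0,0.006,0,0,-1,0,0.006,0,0,-1,0,0.006,0,0,-1,0,0.006,0,0,-1,0,0.006,0,0,-1,0,0.006,0,0])

```text
time: 7.12
position: [0.5489, -0.0405, 0.0425]
tool_rot: [0.999, 0.051, 0.0, -0.0]
ft_force: [1.7, 0.4, 0.5]
grip_width: 0.0007
grip_force: 0.9
```

arm_command(deltas=[-1,0,0.007,0,0,-1,0,0.007,0,0,-1,0,0.007,0,0,-1,0,0.007,0,0,-1,0,0.007,0,0,-1,0,0.007,0,0,-1,0,0.007,0,0,-1,0,0.007,0,0,-1,0,0.006,0,0,-1,0,0.006,0,0,-1,0,0.006,0,0])

```text
time: 8.5
position: [0.5564, -0.1141, 0.0425]
tool_rot: [0.999, 0.051, -0.0, -0.0]
ft_force: [0.7, 1.7, 0.9]
grip_width: 0.0003
grip_force: 0.9
```

```bash
cat >> h.py <<'E'
G=1.6705; GX=np.array([np.cos(G),np.sin(G),0]); O=np.array([.565,-.089,0])
def needle(im,p):
    # needle: red columns within strip rows
    r=[]
    for gy in (-.036,-.033,-.030,-.027,-.024):
        line=[O+GX*g+np.array([-GX[1],GX[0],0])*gy+np.array([0,0,.052]) for g in np.arange(-.09,.09,.0004)]
        uv=np.array([proj(p,q) for q in line]).round().astype(int)
        m=mask(im,*RNG['red']);gm=mask(im,*RNG['green'])
        ok=(uv[:,0]>=0)&(uv[:,0]<560)&(uv[:,1]>=0)&(uv[:,1]<420)
        g=np.arange(-.09,.09,.0004)
        a=[gg for gg,(u,v),k in zip(g,uv,ok) if k and m[v,u]]; b=[gg for gg,(u,v),k in zip(g,uv,ok) if k and gm[v,u]]
        r.append([np.mean(a) if a else np.nan,*( (min(b),max(b)) if b else (np.nan,np.nan))])
    r=np.nanmedian(r,axis=0); print('needle gx %.4f green %.4f..%.4f'%tuple(r)); return r
E
python3 - <<'E'
from h import *
im,d,p=wl('w4'); needle(im,p)
f=np.load('w3.npz');needle(f['im'],{'intrinsics':f['K'],'camera_from_world':f['T']})
E
```

```text
t 8.55 tcp [ 0.5566 -0.115   0.0425] q [0.999 0.051 0.    0.   ] F [-0.07 -0.09  1.04] w -6.788826862205862e-05
needle gx -0.0386 green -0.0176..-0.0060
needle gx 0.0612 green -0.0136..-0.0020
```

arm_command(deltas=[-1,0,0.006,0,0,-1,0,0.006,0,0,-1,0,0.004,0,0,-1,0,0.002,0,0,-1,0,0.002,0,0,-1,0,0.002,0,0])

```text
time: 9.3
position: [0.5584, -0.1356, 0.0424]
tool_rot: [0.999, 0.051, -0.0, -0.0]
ft_force: [0.5, 2.5, 0.6]
grip_width: 0.0002
grip_force: 0.8
```

arm_command(deltas=[-1,0,0.002,0,0,-1,0,0.001,0,0,-1,0,0,0,0])

```text
time: 9.68
position: [0.5588, -0.1388, 0.0424]
tool_rot: [0.999, 0.051, -0.0, 0.0]
ft_force: [-0.1, 0.4, 0.9]
grip_width: 0.0005
grip_force: 0.5
```

```bash
python3 - <<'E'
from h import *
im,d,p=wl('w5'); needle(im,p)
E
```

```text
t 9.725 tcp [ 0.5588 -0.1388  0.0424] q [ 0.999  0.051 -0.     0.   ] F [-0.52  0.24  0.27] w 0.00014466736019593733
needle gx -0.0636 green -0.0176..-0.0064
```

View pics/w5.png

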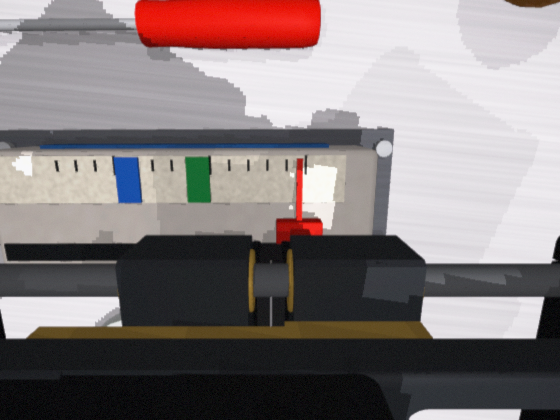

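The needle is at (299,190), close to zero, with no stop force yet. I'll keep pushing in 1 mm steps.

arm_command(deltas=[-1,0,0.001,0,0,-1,0,0.001,0,0,-1,0,0,0,0])

```text
time: 10.1
position: [0.5591, -0.1407, 0.0424]
tool_rot: [0.999, 0.051, -0.0, 0.0]
ft_force: [-0.6, 1.4, 0.7]
grip_width: 0.0005
grip_force: 0.6
```

arm_command(deltas=[-1,0,0.001,0,0,-1,0,0.001,0,0,-1,0,0,0,0])

```text
time: 10.48
position: [0.5592, -0.1424, 0.0424]
tool_rot: [0.999, 0.051, -0.0, -0.0]
ft_force: [-1.1, 2.5, 0.5]
grip_width: 0.0003
grip_force: 1.2
```

arm_command(deltas=[-1,0,0.001,0,0,-1,0,0.001,0,0,-1,0,0,0,0])

```text
time: 10.85
position: [0.5591, -0.1426, 0.0424]
tool_rot: [0.999, 0.051, -0.0, -0.002]
ft_force: [0.4, 7.2, 1.5]
grip_width: -0.0
grip_force: 3.9
```

arm_command(deltas=[-1,0,0.001,0,0,-1,0,0,0,0])

```text
time: 11.1
position: [0.5591, -0.1426, 0.0424]
tool_rot: [0.999, 0.051, -0.001, -0.002]
ft_force: [1.4, 9.9, 2.0]
grip_width: 0.0006
grip_force: 5.1
```

```bash
python3 - <<'E'
from h import *
im,d,p=wl('w6'); needle(im,p)
E
```

```text
t 11.15 tcp [ 0.5591 -0.1426  0.0423] q [ 0.999  0.051 -0.001 -0.002] F [ 0.31 10.33  2.03] w 0.00028590910213149075
needle gx -0.0672 green -0.0176..-0.0064
```

The stop is reached: force rose to 10 N with the needle at about −66 mm. Green centre is about 55.5 mm of travel from zero. Next I'll back off, lift and go to the gap before the paddle.

arm_command(deltas=[-1,0,-0.006,0,0,-1,0,-0.004,0,0,-1,0,0,-0.03,0,-1,0,0,-0.03,0,-1,0.006,-0.04,0,0,-1,0.005,-0.05,0,0,-1,0,-0.05,0,0,-1,0,-0.05,0,0,-1,0,-0.003,0,0,-1,0,0,0.02,0,-1,0,0,0,0])

```text
time: 12.52
position: [0.5492, 0.0565, 0.0815]
tool_rot: [0.999, 0.051, -0.001, 0.0]
ft_force: [0.9, 0.0, -1.0]
grip_width: 0.0006
grip_force: 0.0
```

```bash
python3 - <<'E'
from h import *
im,d,p=wl('w7'); needle(im,p)
im,d,p=cam('top'); cv2.imwrite('pics/t7.png',cv2.resize(im[190:300,235:375],None,fx=5,fy=5,interpolation=cv2.INTER_CUBIC)[:,:,::-1]); needle(im,p)
a=cv2.imread('pics/w7.png');b=cv2.imread('pics/t7.png')
cv2.imwrite('pics/c7.png',np.hstack([cv2.resize(a,(400,300)),cv2.resize(b,(400,300))]))
E
```

```text
t 12.575 tcp [0.5498 0.0564 0.0821] q [ 0.999  0.051 -0.     0.   ] F [-0.19 -0.12  1.25] w 0.0003680645195592356
needle gx nan green -0.0132..-0.0012
needle gx nan green -0.0104..-0.0024h.py:45: RuntimeWarning: All-NaN slice encountered
  r=np.nanmedian(r,axis=0); print('needle gx %.4f green %.4f..%.4f'%tuple(r)); return r
```

View pics/c7.png

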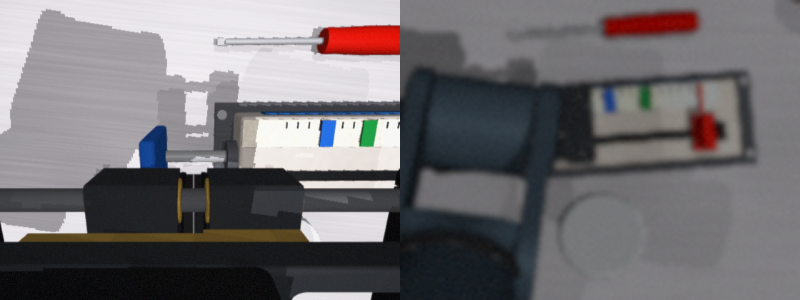

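The wrist half shows the fingers between housing and paddle. The top half shows the pointer at zero against the dog, with the needle near (702,95) in the montage. Now I'll descend and approach the paddle.

arm_command(deltas=[-1,0,0,0.015,0,-1,0,0,0.015,0,-1,0,0,0.011,0,-1,0,-0.006,0,0,-1,0,-0.006,0,0,-1,0,-0.003,0,0,-1,0,0,0,0])

```text
time: 13.5
position: [0.5485, 0.0727, 0.0419]
tool_rot: [0.999, 0.052, 0.0, 0.0]
ft_force: [0.5, -0.0, 0.4]
grip_width: 0.0003
grip_force: 0.0
```

arm_command(deltas=[-1,0,-0.002,0,0,-1,0,-0.002,0,0,-1,0,0,0,0])

```text
time: 13.88
position: [0.5481, 0.0759, 0.0417]
tool_rot: [0.999, 0.051, 0.0, 0.0]
ft_force: [1.0, -4.2, 1.6]
grip_width: 0.0003
grip_force: 2.4
```

arm_command(deltas=[-1,0,-0.002,0,0,-1,0,-0.002,0,0,-1,0,0,0,0])

```text
time: 14.25
position: [0.5477, 0.0803, 0.0417]
tool_rot: [0.999, 0.051, 0.0, 0.0]
ft_force: [0.0, -3.8, 3.3]
grip_width: 0.0003
grip_force: 2.5
```

arm_command(deltas=[-1,0,-0.004,0,0,-1,0,-0.005,0,0,-1,0,-0.005,0,0,-1,0,-0.005,0,0,-1,0,-0.005,0,0,-1,0,-0.005,0,0,-1,0,-0.005,0,0,-1,0,-0.004,0,0,-1,0,-0.003,0,0,-1,0,-0.002,0,0,-1,0,0,0,0])

```text
time: 15.62
position: [0.5432, 0.1223, 0.0417]
tool_rot: [0.999, 0.052, 0.0, 0.001]
ft_force: [-0.4, -7.1, 2.6]
grip_width: -0.0001
grip_force: 4.0
```

```bash
python3 - <<'E'
from h import *
s=status.get_obs();print(s['time'],s['position'],s['ft_force'])
im,d,p=cam('top'); np.savez('t8.npz',im=im)
b=cv2.resize(im[200:260,265:375],None,fx=7,fy=7,interpolation=cv2.INTER_CUBIC)
im2,d2,p2=cam('scene'); c=cv2.resize(im2[190:255,205:325],None,fx=6.4,fy=6.4,interpolation=cv2.INTER_CUBIC)
np.savez('s8.npz',im=im2)
h=lambda a:cv2.resize(a,(780,295))
cv2.imwrite('pics/c8.png',np.vstack([h(b),h(c)])[:,:,::-1])
E
```

```text
15.625 [0.54322545 0.12228418 0.04166141] [-0.39803233 -7.11241337  2.57237243]
```

View pics/c8.png

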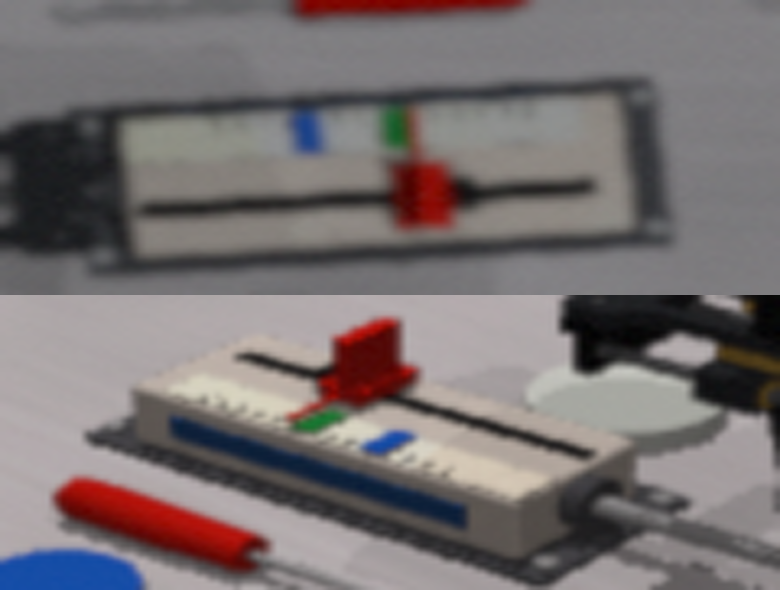

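The needle is at the near edge of green: (414,130) in the upper crop, against a green centre near 397. That leaves about 7–9 mm to go.

arm_command(deltas=[-1,0,-0.003,0,0,-1,0,-0.003,0,0,-1,0,-0.0015,0,0,-1,0,0,0,0])

```text
time: 16.23
position: [0.5424, 0.1295, 0.0417]
tool_rot: [0.999, 0.052, 0.0, 0.001]
ft_force: [0.8, -8.8, 3.2]
grip_width: 0.0008
grip_force: 4.4
```

```bash
python3 - <<'E'
from h import *
s=status.get_obs();print(s['time'],s['position'],s['ft_force'])
im,d,p=cam('top'); im2,d2,p2=cam('scene')
b=cv2.resize(im[200:260,265:375],None,fx=7,fy=7,interpolation=cv2.INTER_CUBIC)
c=cv2.resize(im2[205:225,235:285],None,fx=15,fy=15,interpolation=cv2.INTER_CUBIC)
cv2.imwrite('pics/c9.png',np.vstack([cv2.resize(b,(780,295)),cv2.resize(c,(780,295))])[:,:,::-1])
E
```

```text
16.225 [0.54241505 0.12949397 0.04166646] [ 0.79578997 -8.7510869   3.2347662 ]
```

View pics/c9.png

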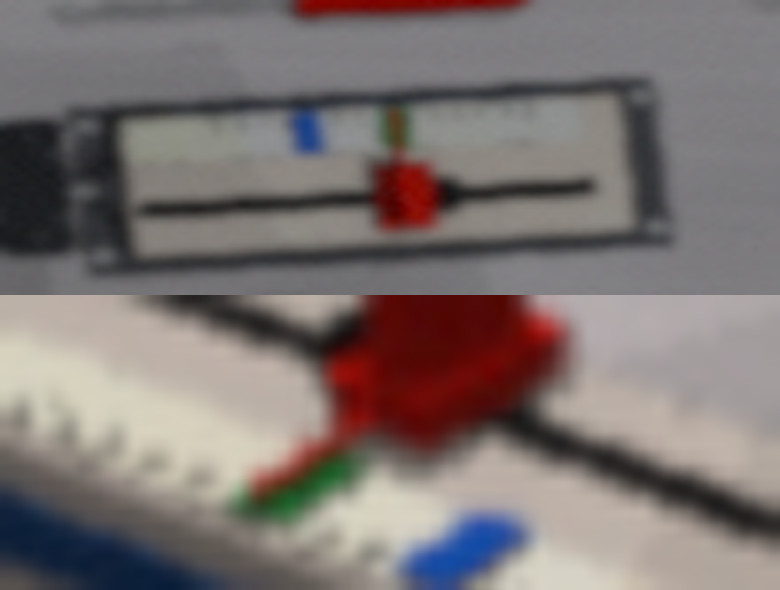

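Both crops show the needle inside the green band, in the upper one at (396,130) over its middle. One more millimetre, then hold.

arm_command(deltas=[-1,0,-0.001,0,0,-1,0,0,0,0,-1,0,0,0,0,-1,0,0,0,0,-1,0,0,0,0,-1,0,0,0,0,-1,0,0,0,0,-1,0,0,0,0,-1,0,0,0,0,-1,0,0,0,0,-1,0,0,0,0,-1,0,0,0,0])

```text
time: 17.82
position: [0.5424, 0.1303, 0.0417]
tool_rot: [0.999, 0.052, 0.0, 0.001]
ft_force: [0.4, -9.4, 3.5]
grip_width: 0.0004
grip_force: 4.6
```

arm_command(deltas=[-1,0,0,0,0,-1,0,0.001,0,0,-1,0,0.002,0,0,-1,0,0.002,0,0,-1,0,0.002,0,0,-1,0,0.002,0,0,-1,0,0.002,0,0,-1,0,0.002,0,0,-1,0,0.002,0,0,-1,0,0.002,0,0,-1,0,0.002,0,0,-1,0,0.002,0,0])

```text
time: 19.32
position: [0.5445, 0.1103, 0.0416]
tool_rot: [0.999, 0.051, 0.0, 0.0]
ft_force: [0.4, -5.4, 2.9]
grip_width: 0.0004
grip_force: 3.0
```

arm_command(deltas=[-1,0,0.002,0,0,-1,0,0.002,0,0,-1,0,0.002,0,0,-1,0,0.002,0,0,-1,0,0.002,0,0,-1,0,0.002,0,0,-1,0,0.002,0,0,-1,0,0.002,0,0,-1,0,0.002,0,0,-1,0,0.002,0,0,-1,0,0.002,0,0,-1,0,0.002,0,0])

```text
time: 20.82
position: [0.5469, 0.0867, 0.0414]
tool_rot: [0.999, 0.051, 0.0, -0.0]
ft_force: [0.2, -4.0, 4.4]
grip_width: 0.0007
grip_force: 2.0
```

arm_command(deltas=[-1,0,0.002,0,0,-1,0,0.002,0,0,-1,0,0.0015,0,0,-1,0,0.001,0,0,-1,0,0.001,0,0,-1,0,0.001,0,0,-1,0,0.001,0,0,-1,0,0.001,0,0])

```text
time: 21.82
position: [0.5479, 0.0763, 0.0414]
tool_rot: [0.999, 0.051, 0.0, -0.0]
ft_force: [0.7, -2.6, 2.0]
grip_width: 0.0004
grip_force: 1.5
```

arm_command(deltas=[-1,0,0.0005,0,0,-1,0,0.0005,0,0,-1,0,0.0005,0,0,-1,0,0.0005,0,0,-1,0,0.0005,0,0,-1,0,0,0,0])

```text
time: 22.58
position: [0.5481, 0.0738, 0.0414]
tool_rot: [0.999, 0.051, 0.0, 0.0]
ft_force: [2.2, -2.3, 1.8]
grip_width: 0.0002
grip_force: 1.4
```

arm_command(deltas=[-1,0,0.0005,0,0,-1,0,0.0005,0,0,-1,0,0.0005,0,0,-1,0,0.0005,0,0,-1,0,0.0005,0,0,-1,0,0,0,0])

```text
time: 23.32
position: [0.5478, 0.0715, 0.0413]
tool_rot: [0.999, 0.051, -0.0, -0.0]
ft_force: [0.2, 0.1, -0.5]
grip_width: 0.0002
grip_force: 0.0
```

Contact is lost, so the slide is home. Now I'll move clear, go up and check.

arm_command(deltas=[-1,0,0.003,0,0,-1,0,0.006,0,0,-1,0,0.003,0,0,-1,0,0,-0.02,0,-1,0,0,-0.04,0,-1,0,0,-0.05,0,-1,0,0,-0.04,0,-1,0,0,0,0,-1,0,0,0,0])

```text
time: 24.45
position: [0.5488, 0.0593, 0.191]
tool_rot: [0.999, 0.051, -0.001, -0.0]
ft_force: [-0.2, -0.1, -0.6]
grip_width: 0.0006
grip_force: 0.0
```

```bash
python3 - <<'E'
from h import *
im,d,p=wl('w10'); needle(im,p)
for c in ['green','blue','red']:
    for st,ce,m in blobs(im,c,100,100,500,240): print(c,st,np.round(ce,1),np.round(onz(p,*ce,.095),4))
E
```

```text
t 24.5 tcp [0.5484 0.0594 0.1903] q [ 0.999  0.051 -0.001 -0.   ] F [-0.5  -1.09 -0.45] w 0.0005399045979873507
needle gx -0.0094 green -0.0140..-0.0028
green [433 155   7  25 120] [435.7 167. ] [ 0.5948 -0.0703  0.095 ]
green [443 155   5  25  54] [444.8 166.4] [ 0.596  -0.0775  0.095 ]
blue [341 147 159   3 431] [416.6 147.9] [ 0.6082 -0.0519  0.095 ]
blue [394 155  14  25 315] [400.4 166.9] [ 0.592  -0.0419  0.095 ]
blue [ 227  162   20   74 1296] [236.7 198.2] [0.5528 0.0877 0.095 ]
red [ 421  156   44   83 1744] [441.8 209.5] [ 0.5606 -0.0829  0.095 ]
```

View pics/w10.png

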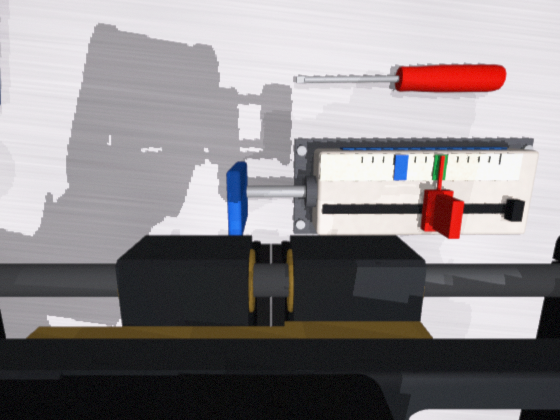

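The needle (440,167) stands inside the green band (433–448). The dog is home at (514,210), the paddle is home, and the robot is clear, so I'll hand in.

```bash
python3 -c "
from rig import order; print(order.hand_in())"
```

```text
the job is handed in; nothing more can be done
None
```

The job is done and handed in: I pushed the pointer back to zero, pulled the slide until the needle stood on green, held it there over a second and eased it home; the last picture shows the needle inside the green band and the slide home.

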